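Scoop wheel nuts into the parts cleaner

TASK

First slide the cleaner's cover all the way back, then use the scoop to take wheel nuts from the tray and tip at least three of them into the cleaner's tank. Do not touch the nuts with the fingers; any nuts not tipped in must stay in the tray, with none left in the scoop or on the bench. Then set the scoop down flat on the bench, leave the cover open, and leave the other things where they are.

Things in the scene. Friction and masses are not known exactly. Their poses are not given: they have to be found in the camera images.
- scoop: loose aluminium hand scoop, 0.16 kg, flat on the bench; origin on its underside, z up, open front towards its -x. Flat 2 mm pan from x = -55 mm (front lip) to +42 mm, 70 mm wide, side walls 25 mm high; rearmost point x = +55 mm
- scoop_grip (a point): centre of the top of the scoop's upright wooden grip block, 20 mm (x) by 40 mm (y), which reaches from 36 to 92 mm above the scoop's underside, centred 45 mm behind (+x of) its origin; axes as the scoop
- scoop_lip (a point): middle of the scoop's front lip, on its underside; axes as the scoop
- scoop_pan (a point): point on the pan's upper face, 2 mm above the underside, 5 mm in front of the scoop's origin; axes as the scoop
- tray: fixed grey plastic tray, open on top, 218 mm (its x) by 118 mm (its y), 45 mm high, walls 4 mm, floor 8 mm thick, smooth and slick inside: nuts slide before the lip, and when pinned between lip and end wall they ride up onto the pan at 5 to 20 N of push if the lip lies on the floor, now and then only at a second push; its -x end is the one nearer the robot; origin at the centre of its underside
- tray_in (a point): centre of the tray's inner floor, 8 mm above the bench; inner space 210 mm (x) by 110 mm (y), 37 mm deep; axes as the tray
- cleaner: fixed white bench-top ultrasonic parts cleaner, 150 mm by 150 mm, 90 mm high, with two thin cover rails along its y edges, up to 100 mm high and running 120 mm out beyond its +x side; origin at the centre of its underside, its -x side (control panel) faces the robot
- cleaner_in (a point): centre of the cleaner's tank floor, 30 mm above the bench; the empty tank is 130 mm by 130 mm inside and 60 mm deep to its rim; axes as the cleaner
- cover (a joint): travel in m of the cleaner's flat sliding steel cover (140 mm by 138 mm, 4 mm thick, its top 94.5 mm above the bench): 0 = tank shut, 0.120 = fully open at the end stop, slid along the cleaner's +x (away from the robot); starts between 0 and 0.03; about 3 N of friction, it stays where it is left
- cover_grip (a point): centre of the top of the cover's black grip, an upright bar 12 mm (x) by 50 mm (y) that stands 36 mm above the cover; it moves with the cover, and with the cover shut it is 40 mm on the -x side of the tank's centre; axes as the cleaner
- nut0: one of five identical loose hex wheel nuts of lightly oiled dark steel, 20 mm across, 14 mm high, 30 g, both ends bevelled (3.5 mm at 45 degrees), lying flat in the near (-x) part of the tray; origin at the centre of its underside as it lies at the start, z upward then
- nut1: one of five identical loose hex wheel nuts of lightly oiled dark steel, 20 mm across, 14 mm high, 30 g, both ends bevelled (3.5 mm at 45 degrees), lying flat in the near (-x) part of the tray; origin at the centre of its underside as it lies at the start, z upward then
- nut2: one of five identical loose hex wheel nuts of lightly oiled dark steel, 20 mm across, 14 mm high, 30 g, both ends bevelled (3.5 mm at 45 degrees), lying flat in the near (-x) part of the tray; origin at the centre of its underside as it lies at the start, z upward then
- nut3: one of five identical loose hex wheel nuts of lightly oiled dark steel, 20 mm across, 14 mm high, 30 g, both ends bevelled (3.5 mm at 45 degrees), lying flat in the near (-x) part of the tray; origin at the centre of its underside as it lies at the start, z upward then
- nut4: one of five identical loose hex wheel nuts of lightly oiled dark steel, 20 mm across, 14 mm high, 30 g, both ends bevelled (3.5 mm at 45 degrees), lying flat in the near (-x) part of the tray; origin at the centre of its underside as it lies at the start, z upward then
- spanner: loose steel spanner, 170 mm long, lying on the bench beyond the scoop (bystander)
- screwdriver: loose screwdriver, 170 mm long, lying across the bench on the robot's side of the scoop (bystander)
- socket: loose steel socket, an upright cylinder 28 mm across and 34 mm high (bystander); origin at the underside
- tape: loose roll of black tape, 90 mm across, 19 mm high, lying flat (bystander)
- jar: loose glass jar, 64 mm across, 75 mm high, beside the working places (bystander)
- oil: loose grey oil bottle, 80 mm across, 210 mm high, standing at the right (bystander)
- spray: loose spray can, 64 mm across, 200 mm high, standing at the left (bystander)
Mind the look-alikes: they are no part of the job. What is shaped like the scoop but black, red or turquoise is not meant.

How it is judged (in metres and radians):
On the way, in this order (a step that is already met when the one before it is completed fails the run):
1. the cleaner's cover is slid fully open (over 110 mm of its 120 mm) (value of joint cover above 0.11 m), for 0.2 s.
2. at least one nut is carried in the scoop, above the tray (((height (world z) of nut0 above 0.075 m and x of nut0 in the frame of scoop_pan between -0.055 and 0.055 m and y of nut0 in the frame of scoop_pan between -0.036 and 0.036 m and z of nut0 in the frame of scoop_pan between -0.01 and 0.035 m) or (height (world z) of nut1 above 0.075 m and x of nut1 in the frame of scoop_pan between -0.055 and 0.055 m and y of nut1 in the frame of scoop_pan between -0.036 and 0.036 m and z of nut1 in the frame of scoop_pan between -0.01 and 0.035 m) or (height (world z) of nut2 above 0.075 m and x of nut2 in the frame of scoop_pan between -0.055 and 0.055 m and y of nut2 in the frame of scoop_pan between -0.036 and 0.036 m and z of nut2 in the frame of scoop_pan between -0.01 and 0.035 m) or (height (world z) of nut3 above 0.075 m and x of nut3 in the frame of scoop_pan between -0.055 and 0.055 m and y of nut3 in the frame of scoop_pan between -0.036 and 0.036 m and z of nut3 in the frame of scoop_pan between -0.01 and 0.035 m) or (height (world z) of nut4 above 0.075 m and x of nut4 in the frame of scoop_pan between -0.055 and 0.055 m and y of nut4 in the frame of scoop_pan between -0.036 and 0.036 m and z of nut4 in the frame of scoop_pan between -0.01 and 0.035 m))), for 0.2 s.
At the end, for the whole second after the job is handed in: The cover is open by more than 110 mm of its 120 mm; at least three nuts lie inside the cleaner's tank, every other nut inside the tray, all at rest; the scoop stands flat on the bench itself (underside within 5 mm of the bench top, tilt under 0.1 rad), released and at rest (value of joint cover above 0.11 m and ((horizontal distance between nut0 and cleaner_in below 0.09 m and height (world z) of nut0 between 0.022 and 0.085 m) or (horizontal distance between nut1 and cleaner_in below 0.09 m and height (world z) of nut1 between 0.022 and 0.085 m) or (horizontal distance between nut2 and cleaner_in below 0.09 m and height (world z) of nut2 between 0.022 and 0.085 m)) and ((horizontal distance between nut0 and cleaner_in below 0.09 m and height (world z) of nut0 between 0.022 and 0.085 m) or (horizontal distance between nut1 and cleaner_in below 0.09 m and height (world z) of nut1 between 0.022 and 0.085 m) or (horizontal distance between nut3 and cleaner_in below 0.09 m and height (world z) of nut3 between 0.022 and 0.085 m)) and ((horizontal distance between nut0 and cleaner_in below 0.09 m and height (world z) of nut0 between 0.022 and 0.085 m) or (horizontal distance between nut1 and cleaner_in below 0.09 m and height (world z) of nut1 between 0.022 and 0.085 m) or (horizontal distance between nut4 and cleaner_in below 0.09 m and height (world z) of nut4 between 0.022 and 0.085 m)) and ((horizontal distance between nut0 and cleaner_in below 0.09 m and height (world z) of nut0 between 0.022 and 0.085 m) or (horizontal distance between nut2 and cleaner_in below 0.09 m and height (world z) of nut2 between 0.022 and 0.085 m) or (horizontal distance between nut3 and cleaner_in below 0.09 m and height (world z) of nut3 between 0.022 and 0.085 m)) and ((horizontal distance between nut0 and cleaner_in below 0.09 m and height (world z) of nut0 between 0.022 and 0.085 m) or (horizontal distance between nut2 and cleaner_in below 0.09 m and height (world z) of nut2 between 0.022 and 0.085 m) or (horizontal distance between nut4 and cleaner_in below 0.09 m and height (world z) of nut4 between 0.022 and 0.085 m)) and ((horizontal distance between nut0 and cleaner_in below 0.09 m and height (world z) of nut0 between 0.022 and 0.085 m) or (horizontal distance between nut3 and cleaner_in below 0.09 m and height (world z) of nut3 between 0.022 and 0.085 m) or (horizontal distance between nut4 and cleaner_in below 0.09 m and height (world z) of nut4 between 0.022 and 0.085 m)) and ((horizontal distance between nut1 and cleaner_in below 0.09 m and height (world z) of nut1 between 0.022 and 0.085 m) or (horizontal distance between nut2 and cleaner_in below 0.09 m and height (world z) of nut2 between 0.022 and 0.085 m) or (horizontal distance between nut3 and cleaner_in below 0.09 m and height (world z) of nut3 between 0.022 and 0.085 m)) and ((horizontal distance between nut1 and cleaner_in below 0.09 m and height (world z) of nut1 between 0.022 and 0.085 m) or (horizontal distance between nut2 and cleaner_in below 0.09 m and height (world z) of nut2 between 0.022 and 0.085 m) or (horizontal distance between nut4 and cleaner_in below 0.09 m and height (world z) of nut4 between 0.022 and 0.085 m)) and ((horizontal distance between nut1 and cleaner_in below 0.09 m and height (world z) of nut1 between 0.022 and 0.085 m) or (horizontal distance between nut3 and cleaner_in below 0.09 m and height (world z) of nut3 between 0.022 and 0.085 m) or (horizontal distance between nut4 and cleaner_in below 0.09 m and height (world z) of nut4 between 0.022 and 0.085 m)) and ((horizontal distance between nut2 and cleaner_in below 0.09 m and height (world z) of nut2 between 0.022 and 0.085 m) or (horizontal distance between nut3 and cleaner_in below 0.09 m and height (world z) of nut3 between 0.022 and 0.085 m) or (horizontal distance between nut4 and cleaner_in below 0.09 m and height (world z) of nut4 between 0.022 and 0.085 m)) and ((horizontal distance between nut0 and cleaner_in below 0.09 m and height (world z) of nut0 between 0.022 and 0.085 m) or (x of nut0 in the frame of tray_in between -0.106 and 0.106 m and y of nut0 in the frame of tray_in between -0.056 and 0.056 m and z of nut0 in the frame of tray_in between -0.01 and 0.035 m)) and ((horizontal distance between nut1 and cleaner_in below 0.09 m and height (world z) of nut1 between 0.022 and 0.085 m) or (x of nut1 in the frame of tray_in between -0.106 and 0.106 m and y of nut1 in the frame of tray_in between -0.056 and 0.056 m and z of nut1 in the frame of tray_in between -0.01 and 0.035 m)) and ((horizontal distance between nut2 and cleaner_in below 0.09 m and height (world z) of nut2 between 0.022 and 0.085 m) or (x of nut2 in the frame of tray_in between -0.106 and 0.106 m and y of nut2 in the frame of tray_in between -0.056 and 0.056 m and z of nut2 in the frame of tray_in between -0.01 and 0.035 m)) and ((horizontal distance between nut3 and cleaner_in below 0.09 m and height (world z) of nut3 between 0.022 and 0.085 m) or (x of nut3 in the frame of tray_in between -0.106 and 0.106 m and y of nut3 in the frame of tray_in between -0.056 and 0.056 m and z of nut3 in the frame of tray_in between -0.01 and 0.035 m)) and ((horizontal distance between nut4 and cleaner_in below 0.09 m and height (world z) of nut4 between 0.022 and 0.085 m) or (x of nut4 in the frame of tray_in between -0.106 and 0.106 m and y of nut4 in the frame of tray_in between -0.056 and 0.056 m and z of nut4 in the frame of tray_in between -0.01 and 0.035 m)) and linear speed of each of nut0, nut1, nut2, nut3, nut4 below 0.05 m/s and height (world z) of scoop between -0.005 and 0.005 m and angle between scoop's own z axis and vertical below 0.1 rad and linear speed of scoop below 0.03 m/s); the robot touches nothing.
It fails at once if the gripper's fingers touch a nut (contact force between the fingers and nut0 above 0.5 N or contact force between the fingers and nut1 above 0.5 N or contact force between the fingers and nut2 above 0.5 N or contact force between the fingers and nut3 above 0.5 N or contact force between the fingers and nut4 above 0.5 N).
It fails at once if one of the other things on the bench is pushed more than 40 mm from its place (distance of any of spanner, screwdriver, socket, tape, jar, oil, spray from where it was at the start of the episode above 0.04 m).
It also fails if it takes over 72 s, if anything falls off the work surface, if the arm or the gripper's body presses on something with over 40 N, if the wrist force passes 120 N, or if a joint passes its speed limit or range.

ROBOT

A 7-joint arm with a two-finger parallel gripper is mounted at the origin on the work surface. World frame = base frame: x ahead of the robot, y to its left, z up, the work surface at z = 0. Lengths are in m, angles in degrees, forces in N, time in s.
With the tool pointing down it reaches from about 0.425 to 0.925 m from the base axis. Payload 6.8 kg.
Tool frame: the origin (TCP) lies at the very end of the fingers, on their centre line; the grasp point (between the pads) lies grip_point_offset behind it (grip_point_offset is the distance from the TCP to the grasp point, in m); z points along the fingers, y is the line along which they close (so a half turn about z gives the same grasp; the last joint's range is limited). The gripper opens to 88 mm and grips with 3 to 60 N. Pads are 20 mm wide; open, the fingers measure 115 mm over their backs; the gripper's body (75 mm by 178 mm) begins 61 mm behind the grasp point.
Start: joints at [68.577, 27.33, 1.283, 89.118, -0.659, 63.558, -4.761], TCP at [0.177, -0.651, 0.223] pointing down, gripper open.
Joint ranges: [-169.35, 169.35], [-19.33, 120.38], [-80.79, 83.38], [13.8, 139.57], [-78.32, 258.32], [9.67, 109.79], [-169.56, 169.56]. Speed limits (degrees/s): [136.94, 136.94, 180, 180, 180, 180, 180].

INTERFACE

Orientations are given as a 3x3 rotation matrix whose columns are the frame's x, y, z axes.
In Python, from station import get_state, camera, close_job, grip_point_offset gives the robot as it stands.
- The arm moves only by the shell command python3 -m crank 'ROWS' [FORCE]. ROWS is JSON, a list of rows, each a list of 3 entries, a list of its own where there are three numbers: the shift along the world's x, y, z in mm, then the turn, a rotation vector about the world's x, y, z in rad, then the closure, from 0 (fully open) to 1 (shut). A call has 1 to 10 rows; each row shifts and turns the commanded pose from where the row before left it; what a row does not reach is not made up. A row lasts 1/10 s, in which the tool goes at most 50 mm and 8.59 degrees, less where a joint would pass 70% of its speed; a pose out of reach is approached as far as the arm can. A call is refused whole if a number of a shift passes 50 or a number of a turn 0.15, either way. A call with a gripper value outside its range is refused whole. The fingers move at their own pace and stop on an object; FORCE is the grip in N (left out, the last holds). Time passes only in rows, so rows that do not move let the fingers close. It gives the time, the measured TCP pose, the force, the opening and the grip force at its end, in the units of the state.
- get_state(): the state, without advancing time (a new reading comes with each control period).
- camera(name): name is "side" or "top" or "wrist"; returns a dict with "img" (400x640x3 uint8, red, green, blue), "z_map" (400x640 float32, m along the optical axis (not along the pixel's ray), 0 where there is no reading), "fx", "fy", "cx", "cy" (pixels), "k1" (the pictures are not rectified: a ray, as slopes to the right and down, at radius r is drawn at 1 + k1 r^2 times it, then the intrinsics apply), "view" (4x4, takes a point from world to camera coordinates). Camera axes: x right, y up, looking along -z (the intrinsics and any distortion apply to the point x, -y, -z); pixel columns grow to the right and rows downward; lengths in m; the calibration is good to about 2 mm. A picture is of the moment at which its call begins.
- close_job(): hands the job in; it is judged then, once.
The state is a dict: "clock": time; "joints": joint angles; "joint_vel": joint speeds; "joint_torque": joint torques, N m; "ee_pos": TCP position; "tcp_rot": TCP orientation; "ft_force": force on the tool from outside, world axes, zero at the start; "moment": the same for the moment, N m; "finger_gap": opening from 0.0 (shut) to 1.0 (fully open); "gripper_force": force on a finger pad.
Only numpy, scipy, OpenCV 4.12 (cv2) and the standard library are available. Lean on these libraries where they do the work, as an engineer would, in place of code of your own. Each camera call takes 0.05 s, during which the arm holds its last target. There are 200 camera calls.

## Working session

There is one attempt and no reset: what is moved stays moved. The work goes in short steps, Python scripts to look and compute and a shell command to move; the robot and the scene stay as the last step left them, time stands still between calls to the robot, and variables do not carry over. Pictures are saved under pics/ and viewed, at most 10 in all, crops included, and the job is handed in when it is done.

```bash
ls; mkdir -p pics; cat > h.py <<'E'
import numpy as np, cv2
from station import get_state, camera, grip_point_offset
def ray(c,u,v):
    # world origin, direction (scaled to depth 1)
    K=np.array([[c['fx'],0,c['cx']],[0,c['fy'],c['cy']],[0,0,1.]])
    p=cv2.undistortPoints(np.array([[[u,v]]],float),K,np.array([c['k1'],0,0,0]))[0,0]
    # distortion: slope*(1+k1 r^2), same as OpenCV radial model
    M=np.linalg.inv(np.array(c['view']))
    return M[:3,3], M[:3,:3]@np.array([p[0],-p[1],-1.])
def onplane(c,u,v,z):
    o,d=ray(c,u,v); return o+d*(z-o[2])/d[2]
def dpt(c,u,v):
    o,d=ray(c,u,v); return o+d*c['z_map'][int(round(v)),int(round(u))]
def cloud(c):
    K=np.array([[c['fx'],0,c['cx']],[0,c['fy'],c['cy']],[0,0,1.]])
    H,W=c['z_map'].shape
    uv=np.stack(np.meshgrid(np.arange(W),np.arange(H)),-1).reshape(-1,1,2).astype(float)
    p=cv2.undistortPoints(uv,K,np.array([c['k1'],0,0,0])).reshape(H,W,2)
    M=np.linalg.inv(np.array(c['view']))
    d=np.dstack([p[...,0],-p[...,1],-np.ones((H,W))])@M[:3,:3].T
    return M[:3,3]+d*c['z_map'][...,None]
def save(c,n,box=None,s=1):
    im=c['img'][...,::-1]
    if box: im=im[box[1]:box[3],box[0]:box[2]]
    cv2.imwrite('pics/'+n,cv2.resize(im,None,fx=s,fy=s,interpolation=cv2.INTER_CUBIC))
E
python3 - <<'E'
from h import *
print(grip_point_offset,get_state())
for n in('top','side'):
    c=camera(n);save(c,n+'0.png',None,1.25);print(n,np.linalg.inv(c['view'])[:3].round(3).tolist(),c['fx'],c['k1'])
E
```

```text
pics
0.0187 {'clock': 0.0, 'joints': array([68.57731018, 27.37631355,  1.27987537, 89.17640208, -0.65760632,
       63.55787167, -4.76089648]), 'joint_vel': array([-0.07011384,  0.0293039 ,  0.04336853,  0.09470312, -0.00355467,
       -0.01762137, -0.03230836]), 'joint_torque': array([ 6.35010147e-04, -5.82851565e+01,  1.53479375e+00, -2.72604507e+01,
       -5.44172816e-02,  1.70814630e-02,  1.96620567e-04]), 'ee_pos': array([ 0.1771329 , -0.65073192,  0.22168971]), 'tcp_rot': array([[ 9.64872990e-01,  2.62716063e-01, -6.19503424e-04],
       [ 2.62716749e-01, -9.64871518e-01,  1.69204143e-03],
       [-1.53214747e-04, -1.79535900e-03, -9.99998377e-01]]), 'ft_force': array([ 0.90151009, -0.09482428,  0.17879443]), 'moment': array([-0.07216347,  0.04696624, -0.04129271]), 'gripper_force': 0.0, 'finger_gap': 0.9986167362389342}
top [[-0.001, 0.987, -0.158, 0.367], [-1.0, -0.003, -0.013, -0.009], [-0.014, 0.158, 0.987, 1.362]] 452.9710630971239 -0.04340384677471219
side [[-0.788, 0.419, -0.45, 0.077], [-0.615, -0.516, 0.596, 0.653], [0.017, 0.747, 0.665, 0.817]] 363.5338021873871 0.006913326314541906
```

View pics/top0.png

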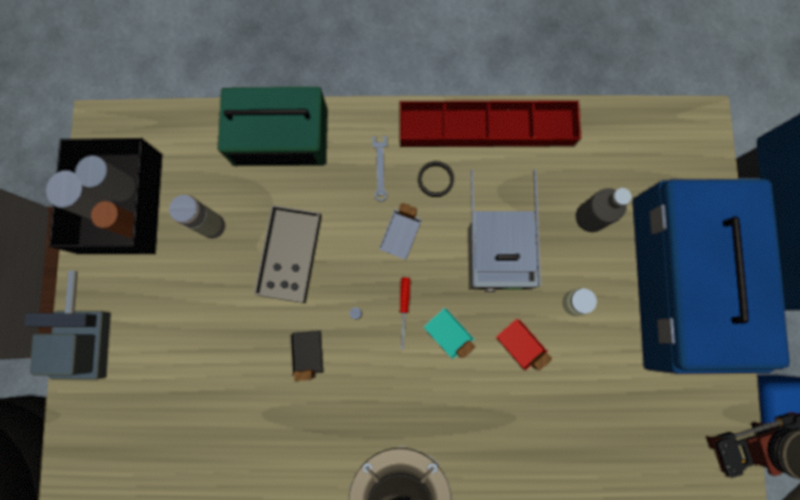

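View pics/side0.png

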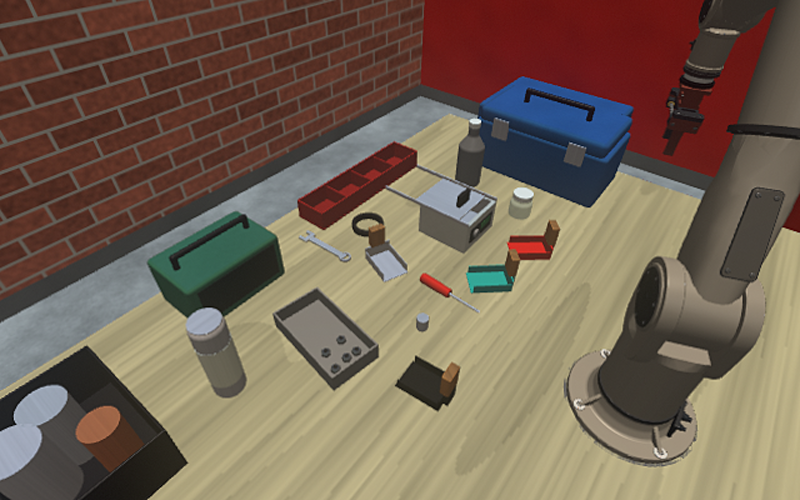

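The top picture shows these, in 800 px coordinates:
- Tray at (289,255), with the nuts at its near end around (285,277).
- Cleaner at (505,250), with the cover grip at (507,257) and the rails running up.
- Scoop candidates: silver (401,233), black (307,352), turquoise (447,333), red (522,344).

The silver one fits: it is aluminium with its open front towards the robot, beyond the screwdriver and on the near side of the spanner. I'll measure from the top and side views and make the confirming crop.

```bash
cat > m1.py <<'E'
from h import *
T=camera('top');S=camera('side')
PT,PS=cloud(T),cloud(S)
save(T,'crop_scoop.png',(190,150,440,250),3)
def rect(P,m,name):
    p=P[m][:,:2].astype(np.float32)*1000
    (cx,cy),(w,h),a=cv2.minAreaRect(p); print(name,len(p),'c',round(cx,1),round(cy,1),'wh',round(w,1),round(h,1),'a',round(a,1),'z p5/50/95',np.percentile(P[m][:,2]*1000,[5,50,95]).round(1))
def reg(P,x0,x1,y0,y1,z0,z1): return (P[...,0]>x0)&(P[...,0]<x1)&(P[...,1]>y0)&(P[...,1]<y1)&(P[...,2]>z0)&(P[...,2]<z1)
for n,C,P in(('top',T,PT),('side',S,PS)):
    hsv=cv2.cvtColor(C['img'],cv2.COLOR_RGB2HSV)
    b=(8,8)
    print(n,'cleaner centre',(P[int(250/1.25),int(470/1.25)] if n=='top' else P[172,352]).round(3))
    brown=(hsv[...,0]<18)&(hsv[...,1]>110)
    rect(P,brown&reg(P,.5,.75,-.1,.1,.08,.1),'scoopgrip top')
    rect(P,reg(P,.45,.8,-.35,-.1,.11,.14),'covergrip top')
    rect(P,reg(P,.45,.62,-.35,-.1,.087,.0975),'cover plate/cleaner top')
    rect(P,reg(P,.4,.75,.1,.4,.035,.055),'tray rim')
    dark=(hsv[...,2]<75)
    m=(dark&reg(P,.4,.75,.1,.4,.012,.03)).astype(np.uint8)
    k,l,st,ce=cv2.connectedComponentsWithStats(m)
    for i in range(1,k):
        if st[i,4]>5: print('dark',ce[i].round(1),st[i,4],(np.median(P[l==i],0)*1000).round(1))
    np.save(n+'_P.npy',P)
E
python3 m1.py
```

```text
top cleaner centre [ 0.571 -0.167  0.045]
scoopgrip top 83 c 659.2 -21.2 wh 38.5 16.6 a 68.4 z p5/50/95 [85.8 91.9 95.7]
covergrip top 99 c 543.8 -239.4 wh 11.5 50.2 a 1.3 z p5/50/95 [119.6 129.9 134.9]
cover plate/cleaner top 1626 c 551.7 -241.3 wh 148.7 136.7 a 89.8 z p5/50/95 [89.3 94.2 97. ]
tray rim 467 c 549.4 204.1 wh 248.0 231.9 a 79.8 z p5/50/95 [36.  44.  49.5]
dark [219.3 191.5] 139 [614.2 313.8  21. ]
dark [254.4 182.5] 10 [628.1 195.7  23.7]
dark [248.9 212.3] 26 [538.3 210.2  20. ]
dark [221.5 213.2] 20 [536.2 292.4  23.5]
dark [236. 214.] 21 [533.5 249.1  21.2]
dark [227.1 227.1] 22 [494.1 274.5  22.6]
dark [216.1 227.4] 19 [494.1 308.   20.1]
dark [235.  228.9] 20 [488.4 250.3  22. ]
dark [244.8 234.4] 16 [472.2 220.8  23.7]
side cleaner centre [ 0.563 -0.165  0.088]
scoopgrip top 75 c 657.1 -16.8 wh 37.4 18.2 a 71.1 z p5/50/95 [81.2 91.2 94.3]
covergrip top 79 c 541.7 -239.9 wh 12.4 52.7 a 2.3 z p5/50/95 [112.3 126.7 132.3]
cover plate/cleaner top 852 c 549.5 -239.4 wh 153.0 140.5 a 90.0 z p5/50/95 [89.  94.4 96.8]
tray rim 696 c 547.3 205.8 wh 244.0 237.3 a 80.7 z p5/50/95 [36.  43.7 47.2]
dark [258.6 251.1] 309 [645.2 218.7  21.1]
dark [263.6 288.3] 298 [467.5 315.6  21.3]
dark [272.3 269.9] 9 [532.2 250.4  23.3]
dark [273.3 273.2] 9 [525.6 254.1  15.1]
dark [260.  280.2] 12 [536.3 294.2  21.5]
dark [284.8 279. ] 10 [486.6 252.   23. ]
dark [284.9 282.5] 11 [481.7 257.6  16.3]
dark [260.4 283.9] 10 [528.1 300.3  15.9]
dark [276.7 285.8] 23 [490.6 279.2  20.5]
dark [267.7 293.2] 15 [492.5 310.6  22.6]
dark [267.4 296.9] 7 [487.9 317.8  16.9]
```

View pics/crop_scoop.png

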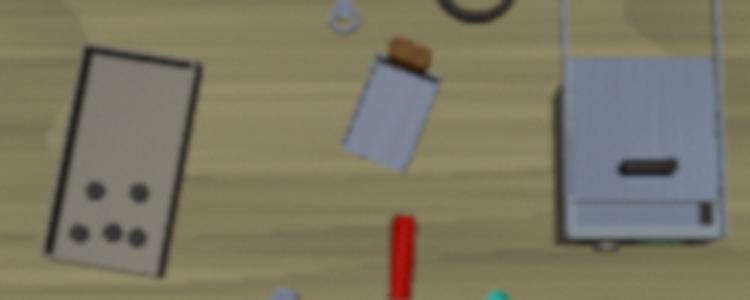

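The crop confirms the silver scoop with its wooden grip, at crop (390,110). The grip measures about (658,-19,92) mm and the scoop's yaw is about -20°. The cover grip is at (543,-240,130) mm, so the cover stands at about 0.026 m. I'm moving to the cover and refining the tray at the same time.

```bash
python3 -m crank '[[[31,39,0],[0,0,0.13],0],[[31,39,0],[0,0,0.13],0.3],[[31,39,0],[0,0,0.13],0.6],[[31,39,0],[0,0,0.13],1],[[31,39,0],[0,0,0.13],1],[[31,39,0],[0,0,0.13],1],[[31,39,0],[0,0,0.13],1],[[31,39,0],[0,0,0.13],1],[[31,39,0],[0,0,0.13],1],[[31,39,0],[0,0,0.13],1]]' 20
python3 - <<'E'
from h import *
P=np.load('top_P.npy'); 
c=camera('top')
q=[(219,165.7),(256.7,171.7),(244,242),(205.3,234.3)]
w=np.array([onplane(c,u,v,.045) for u,v in q])*1000
print(w.round(1).tolist(), w.mean(0).round(1))
for i in range(4): d=w[(i+1)%4]-w[i]; print(np.hypot(*d[:2]).round(1), np.degrees(np.arctan2(d[1],d[0])).round(1))
print(get_state()['ee_pos'],get_state()['tcp_rot'].round(3).tolist(),get_state()['joints'].round(1))
E
```

```text
clock: 1.2
ee_pos: [0.4881, -0.2597, 0.2228]
tcp_rot: [[-0.0, 1.0, 0.0], [1.0, 0.0, -0.0], [-0.0, 0.0, -1.0]]
ft_force: [0.1, 0.4, 0.4]
finger_gap: 0.218
gripper_force: 0.0
[[676.2, 299.4, 45.0], [657.3, 185.7, 45.0], [448.3, 218.7, 45.0], [470.8, 333.0, 45.0]] [563.2 259.2  45. ]
115.3 -99.5
211.6 171.0
116.5 78.9
208.1 -9.3
[ 0.49397797 -0.25068477  0.22329116] [[-0.017, 1.0, 0.004], [1.0, 0.017, 0.004], [0.004, 0.005, -1.0]] [ 41.1  17.8 -25.  104.6   8.3  59.3  13.9]
```

```bash
python3 -m crank '[[[14,18,-20],[0,0,0],1],[[0,0,-30],[0,0,0],1],[[0,0,-30],[0,0,0],1],[[0,0,-20],[0,0,0],1],[[0,0,-10],[0,0,0],1],[[0,0,0],[0,0,0],1],[[0,0,0],[0,0,0],1]]'
```

```text
clock: 1.95
ee_pos: [0.5018, -0.2436, 0.1134]
tcp_rot: [[0.005, 1.0, 0.001], [1.0, -0.005, -0.0], [-0.0, 0.001, -1.0]]
ft_force: [-0.4, -0.1, -0.5]
finger_gap: 0.01
gripper_force: 0.0
```

```bash
python3 -m crank '[[[12,0,-2],[0,0,0],1],[[12,0,0],[0,0,0],1],[[12,0,0],[0,0,0],1],[[12,0,0],[0,0,0],1],[[12,0,0],[0,0,0],1],[[12,0,0],[0,0,0],1],[[12,0,0],[0,0,0],1],[[12,0,0],[0,0,0],1],[[12,0,0],[0,0,0],1],[[0,0,0],[0,0,0],1]]'
python3 -m crank '[[[4,0,0],[0,0,0],1],[[4,0,0],[0,0,0],1],[[0,0,0],[0,0,0],1]]'
```

```text
clock: 2.95
ee_pos: [0.6117, -0.2427, 0.1106]
tcp_rot: [[0.004, 1.0, 0.002], [1.0, -0.004, 0.001], [0.001, 0.002, -1.0]]
ft_force: [-0.1, 0.2, -0.4]
finger_gap: 0.006
gripper_force: 0.0
clock: 3.25
ee_pos: [0.6176, -0.2429, 0.1105]
tcp_rot: [[0.005, 1.0, 0.0], [1.0, -0.005, 0.001], [0.001, 0.0, -1.0]]
ft_force: [-2.2, 0.2, 0.3]
finger_gap: 0.004
gripper_force: 0.5
```

```bash
python3 -m crank '[[[3,0,0],[0,0,0],1],[[3,0,0],[0,0,0],1],[[0,0,0],[0,0,0],1]]'; python3 -m crank '[[[3,0,0],[0,0,0],1],[[2,0,0],[0,0,0],1],[[0,0,0],[0,0,0],1]]'
```

```text
clock: 3.55
ee_pos: [0.6222, -0.243, 0.1104]
tcp_rot: [[0.005, 1.0, -0.003], [1.0, -0.005, 0.0], [0.0, -0.003, -1.0]]
ft_force: [-7.2, 1.7, 3.3]
finger_gap: 0.008
gripper_force: 3.1
clock: 3.85
ee_pos: [0.6222, -0.243, 0.1104]
tcp_rot: [[0.006, 1.0, -0.013], [1.0, -0.006, 0.001], [0.001, -0.013, -1.0]]
ft_force: [-21.7, 4.2, 15.9]
finger_gap: 0.005
gripper_force: 11.4
```

```bash
python3 - <<'E'
from h import *
S=camera('side');P=cloud(S)
def reg(P,x0,x1,y0,y1,z0,z1): return (P[...,0]>x0)&(P[...,0]<x1)&(P[...,1]>y0)&(P[...,1]<y1)&(P[...,2]>z0)&(P[...,2]<z1)
hsv=cv2.cvtColor(S['img'],cv2.COLOR_RGB2HSV)
m=reg(P,.45,.85,-.32,-.16,.087,.1); q=P[m]; print(np.percentile(q[:,0],[1,50,99]))
m=reg(P,.45,.85,-.32,-.16,.05,.087); q=P[m]; print('inside',np.percentile(q,[1,50,99],axis=0).round(3))
print(get_state()['joints'].round(1))
E
```

```text
[0.48031845 0.64333726 0.74460552]
inside [[ 0.476 -0.311  0.051]
 [ 0.552 -0.221  0.066]
 [ 0.841 -0.163  0.086]]
[ 30.9  35.1 -21.5  93.7  15.1  54.8   3.7]
```

The cover is at its end stop: force has risen to 22 N with no more motion. I'm backing off and moving above the scoop grip.

```bash
python3 -m crank '[[[-15,0,0],[0,0,0],1],[[-10,0,20],[0,0,0],1],[[0,20,40],[0,0,0],0.5],[[0,35,30],[0,0,-0.06],0],[[8,35,30],[0,0,-0.06],0],[[8,35,10],[0,0,-0.06],0],[[8,35,0],[0,0,-0.06],0],[[8,35,0],[0,0,-0.06],0],[[8,18,0],[0,0,-0.06],0],[[0,0,0],[0,0,0],0]]'
python3 -m crank '[[[0,0,0],[0,0,0],0],[[0,0,0],[0,0,0],0]]'
python3 - <<'E'
from h import *
c=camera('wrist');save(c,'w1.png');print(np.linalg.inv(c['view'])[:3].round(3).tolist(),get_state()['ee_pos'])
P=cloud(c);np.save('w1.npy',P)
hsv=cv2.cvtColor(c['img'],cv2.COLOR_RGB2HSV)
m=(P[...,2]>.082)&(P[...,2]<.105)&(P[...,0]>.61)&(P[...,0]<.7)&(P[...,1]>-.07)&(P[...,1]<.03)
p=P[m][:,:2].astype(np.float32)*1000; print(len(p),cv2.minAreaRect(p),np.percentile(P[m][:,2],[5,50,95]))
E
```

```text
clock: 4.9
ee_pos: [0.6448, -0.0257, 0.2413]
tcp_rot: [[0.352, 0.936, 0.003], [0.936, -0.352, 0.002], [0.003, 0.002, -1.0]]
ft_force: [0.2, -0.1, -0.5]
finger_gap: 0.696
gripper_force: 0.0
clock: 5.1
ee_pos: [0.6433, -0.0326, 0.2407]
tcp_rot: [[0.358, 0.934, 0.0], [0.934, -0.358, -0.001], [-0.001, 0.001, -1.0]]
ft_force: [-0.2, -0.7, 0.1]
finger_gap: 0.878
gripper_force: 0.0
[[0.933, 0.346, 0.096, 0.67], [-0.359, 0.899, 0.252, 0.036], [0.001, -0.27, 0.963, 0.402]] [ 0.64322868 -0.0326359   0.24063738]
655 ((662.0224609375, -20.338712692260742), (38.80023193359375, 19.710172653198242), 69.06776428222656) [0.0892881  0.09139544 0.09275452]
```

View pics/w1.png

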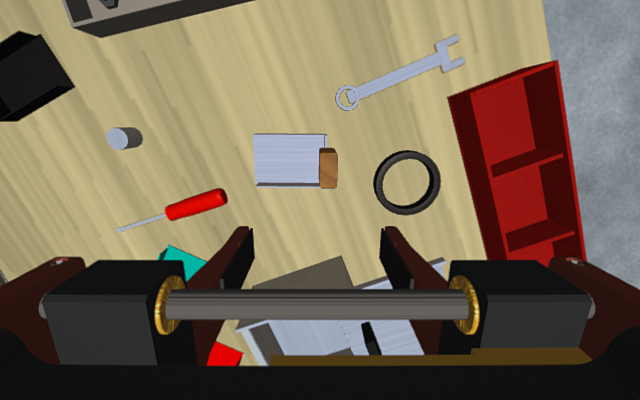

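The wrist view shows the silver scoop at (290,160), its wooden grip at (328,168) and the tape at (407,182), which is lower than the fingertips will be. Grip measured at (662,-20,91.4) mm with yaw -20.9°, which agrees with the top and side views.

```bash
python3 -m crank '[[[10,6,-20],[0,0,0],0],[[8,6,-30],[0,0,0],0],[[0,0,-30],[0,0,0],0],[[0,0,-30],[0,0,0],0],[[0,0,-30],[0,0,0],0],[[0,0,-25],[0,0,0],0],[[0,0,-15],[0,0,0],0],[[0,0,-8],[0,0,0],0],[[0,0,0],[0,0,0],0],[[0,0,0],[0,0,0],0]]'
python3 -m crank '[[[0,0,0],[0,0,0],0.6],[[0,0,0],[0,0,0],1],[[0,0,0],[0,0,0],1],[[0,0,0],[0,0,0],1],[[0,0,0],[0,0,0],1],[[0,0,0],[0,0,0],1],[[0,0,0],[0,0,0],1]]' 60
```

```text
clock: 6.15
ee_pos: [0.6621, -0.0185, 0.0538]
tcp_rot: [[0.357, 0.934, 0.002], [0.934, -0.357, 0.0], [0.001, 0.002, -1.0]]
ft_force: [0.4, -0.7, -0.5]
finger_gap: 0.999
gripper_force: 0.0
clock: 6.85
ee_pos: [0.6613, -0.0183, 0.0526]
tcp_rot: [[0.357, 0.934, -0.0], [0.934, -0.357, 0.0], [0.0, -0.0, -1.0]]
ft_force: [0.0, -0.1, -0.0]
finger_gap: 0.404
gripper_force: 0.0
```

```bash
python3 -m crank '[[[0,0,0],[0,0,0],1],[[0,0,0],[0,0,0],1],[[0,0,0],[0,0,0],1],[[0,0,0],[0,0,0],1]]' 60;python3 -m crank '[[[0,0,15],[0,0,0],1],[[0,0,25],[0,0,0],1],[[0,0,30],[0,0,0],1],[[0,0,30],[0,0,0],1],[[0,0,0],[0,0,0],1],[[0,0,0],[0,0,0],1]]'
```

```text
clock: 7.25
ee_pos: [0.6614, -0.0183, 0.0526]
tcp_rot: [[0.357, 0.934, 0.0], [0.934, -0.357, 0.0], [0.0, 0.0, -1.0]]
ft_force: [1.2, 1.1, -1.2]
finger_gap: 0.224
gripper_force: 60.0
clock: 7.85
ee_pos: [0.6616, -0.0183, 0.1537]
tcp_rot: [[0.357, 0.934, 0.002], [0.934, -0.357, -0.0], [0.0, 0.002, -1.0]]
ft_force: [-0.3, 0.3, -1.0]
finger_gap: 0.224
gripper_force: 60.0
```

The scoop is held: gap 19.7 mm and 60 N. I'm carrying it beside the tray for a closer wrist look.

```bash
python3 -m crank '[[[-10,10,24],[0,0,0.033],1],[[-10,22,24],[0,0,0.033],1],[[-10,24,24],[0,0,0.033],1],[[-10,24,24],[0,0,0.033],1],[[-10,24,10],[0,0,0.033],1],[[-10,14,0],[0,0,0.032],1],[[0,0,0],[0,0,0],1],[[0,0,0],[0,0,0],1],[[0,0,0],[0,0,0],1]]'
python3 - <<'E'
from h import *
c=camera('wrist');save(c,'w2.png');P=cloud(c);np.save('w2.npy',P)
s=get_state();print(s['ee_pos'],s['tcp_rot'].round(3).tolist(),s['joints'].round(1))
E
```

```text
clock: 8.75
ee_pos: [0.6014, 0.0976, 0.2572]
tcp_rot: [[0.17, 0.985, -0.002], [0.985, -0.17, -0.001], [-0.002, -0.002, -1.0]]
ft_force: [-0.6, -0.8, -1.6]
finger_gap: 0.224
gripper_force: 60.0
[0.60150914 0.09766026 0.25740166] [[0.17, 0.985, -0.002], [0.985, -0.17, -0.001], [-0.001, -0.001, -1.0]] [  5.9  21.9 -27.6  94.7  10.9  66.2 -34.2]
```

View pics/w2.png

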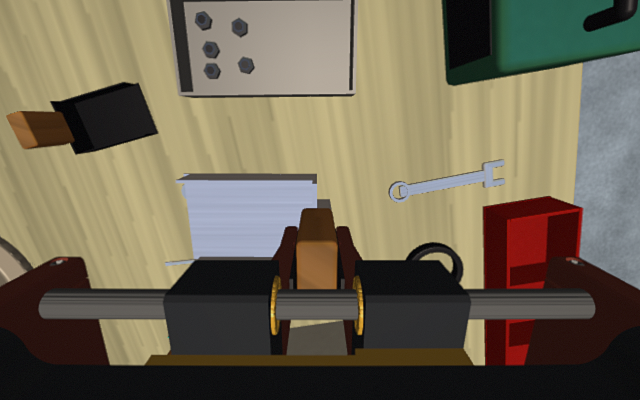

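The wrist view shows the tray at (265,45), cut off at the top. The five nuts are at (203,19), (239,27), (210,49), (212,71) and (246,65). I'm measuring them and the tray walls, plus the scoop's tilt in the grip.

```bash
python3 - <<'E'
from h import *
c=camera('wrist');P=cloud(c)
hsv=cv2.cvtColor(c['img'],cv2.COLOR_RGB2HSV)
m=(P[...,2]>.039)&(P[...,2]<.05)&(P[...,0]>.42)&(P[...,0]<.72)&(P[...,1]>.16)&(P[...,1]<.36)
q=P[m]*1000
u=np.array([.9857,-.1685]);v=np.array([.1685,.9857])
for it in range(1):
    a=q[:,:2]@u;b=q[:,:2]@v
    print('u range',np.percentile(a,[.5,2,98,99.5]).round(1),'v min',np.percentile(b,[.5,2]).round(1),'z',np.median(q[:,2]).round(1))
# near long wall line fit -> yaw
k=(b<np.percentile(b,.5)+5)&(a>a.min()+15)&(a<a.max()-15); l=cv2.fitLine(q[k][:,:2].astype(np.float32),cv2.DIST_HUBER,0,.01,.01).ravel(); print('yaw',np.degrees(np.arctan(l[1]/l[0])))
# nuts
nuts=np.array([onplane(c,x,y,.022)[:2]*1000 for x,y in [(203,19),(239,27),(210,49),(212,71),(246,65)]])
for (x,y),n in zip([(203,19),(239,27),(210,49),(212,71),(246,65)],nuts): print('nut',n.round(1),'u,v',(n@u).round(1),(n@v).round(1),'z',(P[y-2:y+3,x-5:x+6,2].max()*1000).round(1))
# scoop tilt: pan points between
T=get_state()['ee_pos']*1000
m=np.zeros(P.shape[:2],bool); m[190:250,200:280]=1
A=P[m]*1000; A=A[(A[:,2]>150)]
print(len(A)); k=np.c_[A[:,:2]-T[:2],np.ones(len(A))]; co=np.linalg.lstsq(k,A[:,2],rcond=None)[0]; print('pan plane slope along u',co[:2]@u,'v',co[:2]@v,'z at tcp rel',co[2]-T[2])
s=P[170:260,150:330].reshape(-1,3)*1000; s=s[(s[:,2]>190)&(s[:,2]<240)]; d=s[:,:2]-T[:2]; print('scoop u',np.percentile(d@u,[.5,99.5]).round(1),'v',np.percentile(d@v,[.5,50,99.5]).round(1))
print(T, (T[:2]@u).round(1),(T[:2]@v).round(1))
E
```

```text
u range [405.5 406.  623.4 623.7] v min [298.  298.1] z 44.3
yaw -9.352603
nut [497.1 308.3] u,v 438.0 387.6 z 23.8
nut [538.4 292. ] u,v 481.5 378.6 z 419.0
nut [496.7 274.3] u,v 443.3 354.1 z 23.8
nut [492.4 249.1] u,v 443.4 328.5 z 22.7
nut [536.8 248.5] u,v 487.3 335.4 z 23.5
4800
pan plane slope along u 0.1322221711944744 v 0.2661622887792027 z at tcp rel -41.283240690237676
scoop u [-99.6   5.9] v [-35.7   4.4  32.9]
[601.55228234  97.97082257 257.66767975] 576.4 197.9
```

Tray fit:
- Inner near wall at u=409.5, far wall at 619.5, right wall at v=302. Length 218 mm as stated.
- The nuts' tray y values are 31, 22, -3, -28 and -22.

I'll take the right three: scoop against the right wall, with a slight nose-down pitch.

```bash
python3 -m crank '[[[5,14,-10],[0,-0.007,0],1],[[5,14,-10],[-0.002,-0.007,0.001],1],[[5,14,-10],[-0.001,-0.007,0.001],1],[[5,14,-10],[-0.001,-0.007,0.001],1],[[5,14,-10],[-0.001,-0.007,0.001],1],[[5,14,-10],[-0.001,-0.007,0.001],1],[[5,14,-10],[-0.001,-0.007,0.001],1],[[5,14,-10],[-0.001,-0.007,0],1],[[5,14,-10],[-0.001,-0.007,0],1],[[4,12,-10],[-0.001,-0.007,0],1]]'
python3 -m crank '[[[0,0,-10],[0,0,0],1],[[0,0,-10],[0,0,0],1],[[0,0,0],[0,0,0],1],[[0,0,0],[0,0,0],1]]'
python3 - <<'E'
from h import *
s=get_state();p=s['ee_pos']*1000;print(p,s['tcp_rot'].round(3).tolist(),'u',p[:2]@[.9857,-.1685],'v',p[:2]@[.1685,.9857],s['joints'].round(1))
c=camera('wrist');P=cloud(c);save(c,'w3.png');save(camera('side'),'s3.png',(180,170,340,330),3)
E
```

```text
clock: 9.85
ee_pos: [0.6507, 0.2392, 0.1578]
tcp_rot: [[0.161, 0.984, 0.071], [0.987, -0.161, -0.01], [0.002, 0.071, -0.997]]
ft_force: [0.1, -0.3, -0.6]
finger_gap: 0.224
gripper_force: 60.0
clock: 10.25
ee_pos: [0.6505, 0.2365, 0.1385]
tcp_rot: [[0.163, 0.984, 0.07], [0.987, -0.162, -0.011], [0.001, 0.07, -0.998]]
ft_force: [0.5, 1.1, -2.1]
finger_gap: 0.223
gripper_force: 60.0
[650.46732484 236.53553835 138.50857719] [[0.163, 0.984, 0.07], [0.987, -0.162, -0.011], [0.001, 0.07, -0.998]] u 601.3094038810025 v 342.7568243858808 [ -8.6  34.  -25.4  92.5  20.2  54.6 -50.7]
```

View pics/s3.png

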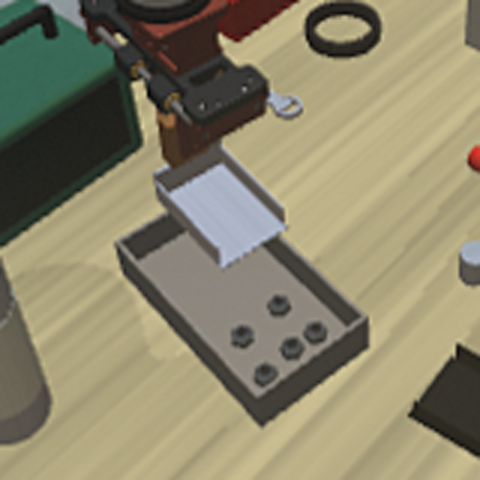

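The scoop hangs nose-down above the tray, with the lip behind the back nuts at crop (279,305) and (242,336). I'm lowering it.

```bash
python3 -m crank '[[[0,0,-16],[0,0,0],1],[[0,0,-16],[0,0,0],1],[[0,0,-16],[0,0,0],1],[[0,0,-8],[0,0,0],1],[[0,0,-6],[0,0,0],1],[[0,0,-4],[0,0,0],1],[[0,0,0],[0,0,0],1]]'; python3 -m crank '[[[0,0,-3],[0,0,0],1],[[0,0,-3],[0,0,0],1],[[0,0,0],[0,0,0],1]]'
```

```text
clock: 11.05
ee_pos: [0.6502, 0.2377, 0.0722]
tcp_rot: [[0.161, 0.984, 0.069], [0.987, -0.161, -0.01], [0.001, 0.07, -0.998]]
ft_force: [-0.3, 0.1, -1.6]
finger_gap: 0.222
gripper_force: 60.0
clock: 11.35
ee_pos: [0.6508, 0.238, 0.0675]
tcp_rot: [[0.161, 0.984, 0.071], [0.987, -0.161, -0.009], [0.002, 0.072, -0.997]]
ft_force: [-0.7, 0.8, 1.7]
finger_gap: 0.224
gripper_force: 60.0
```

Contact came at the predicted height. I'm sliding to the right wall and sweeping forward.

```bash
python3 -m crank '[[[0,-2,-1],[0,0,0],1],[[0,-2,0],[0,0,0],1],[[-4,0.7,0],[0,0,0],1],[[-6,1,0],[0,0,0],1],[[-6,1,0],[0,0,0],1],[[-6,1,0],[0,0,0],1],[[-6,1,0],[0,0,0],1],[[-6,1,0],[0,0,0],1],[[-6,1,0],[0,0,0],1],[[0,0,0],[0,0,0],1]]'
python3 - <<'E'
from h import *
c=camera('side');save(c,'s4.png',(180,170,340,330),3)
E
```

```text
clock: 12.35
ee_pos: [0.6108, 0.2414, 0.0674]
tcp_rot: [[0.161, 0.984, 0.072], [0.987, -0.161, -0.008], [0.003, 0.073, -0.997]]
ft_force: [-0.4, 1.0, 8.0]
finger_gap: 0.225
gripper_force: 60.0
```

View pics/s4.png

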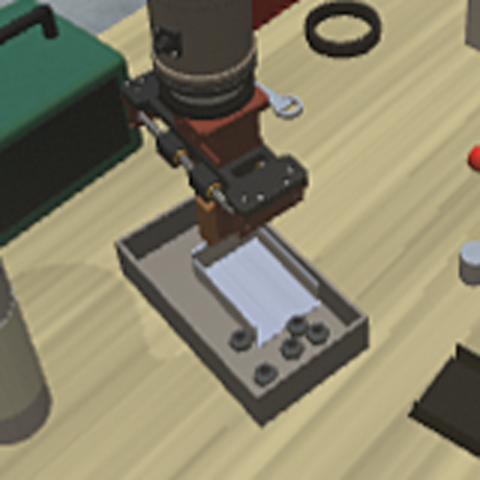

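The right back nut (297,325) is pushed ahead of the lip. The left one at (242,338) passes just outside the scoop wall. Continuing.

```bash
python3 -m crank '[[[-6,1,0],[0,0,0],1],[[-6,1,0],[0,0,0],1],[[-6,1,0],[0,0,0],1],[[-6,1,0],[0,0,0],1],[[-6,1,0],[0,0,0],1],[[0,0,0],[0,0,0],1]]'
python3 -m crank '[[[-3,0.5,0],[0,0,0],1],[[-3,0.5,0],[0,0,0],1],[[-3,0.5,0],[0,0,0],1],[[0,0,0],[0,0,0],1]]'
python3 -m crank '[[[-3,0.5,0],[0,0,0],1],[[-3,0.5,0],[0,0,0],1],[[0,0,0],[0,0,0],1]]'
```

```text
clock: 13.0
ee_pos: [0.5809, 0.2464, 0.0674]
tcp_rot: [[0.161, 0.984, 0.072], [0.987, -0.161, -0.008], [0.003, 0.073, -0.997]]
ft_force: [-0.9, 1.3, 6.6]
finger_gap: 0.22
gripper_force: 60.0
clock: 13.4
ee_pos: [0.5729, 0.2477, 0.0675]
tcp_rot: [[0.161, 0.984, 0.074], [0.987, -0.161, -0.008], [0.004, 0.074, -0.997]]
ft_force: [1.6, 0.4, 7.7]
finger_gap: 0.226
gripper_force: 60.0
clock: 13.7
ee_pos: [0.5668, 0.2487, 0.0675]
tcp_rot: [[0.161, 0.984, 0.073], [0.987, -0.161, -0.008], [0.004, 0.074, -0.997]]
ft_force: [1.6, 0.2, 7.5]
finger_gap: 0.225
gripper_force: 60.0
```

```bash
python3 -m crank '[[[-3,0.5,0],[0,0,0],1],[[-2,0.3,0],[0,0,0],1],[[0,0,0],[0,0,0],1]]'
python3 -m crank '[[[-2,0.3,0],[0,0,0],1],[[-2,0.3,0],[0,0,0],1],[[0,0,0],[0,0,0],1]]'
python3 - <<'E'
from h import *
c=camera('side');a=c['img'][170:330,180:340];w=camera('top')['img'][150:250,190:290]
im=np.hstack([cv2.resize(a,(400,400),interpolation=2),cv2.resize(w,(400,400),interpolation=2)]);cv2.imwrite('pics/s5.png',im[...,::-1])
E
```

```text
clock: 14.0
ee_pos: [0.5619, 0.2495, 0.0675]
tcp_rot: [[0.161, 0.984, 0.074], [0.987, -0.161, -0.008], [0.004, 0.074, -0.997]]
ft_force: [0.9, -1.1, 7.5]
finger_gap: 0.225
gripper_force: 60.0
clock: 14.3
ee_pos: [0.5579, 0.2501, 0.0675]
tcp_rot: [[0.161, 0.984, 0.074], [0.987, -0.161, -0.008], [0.004, 0.074, -0.997]]
ft_force: [0.4, 0.4, 7.8]
finger_gap: 0.223
gripper_force: 60.0
```

View pics/s5.png

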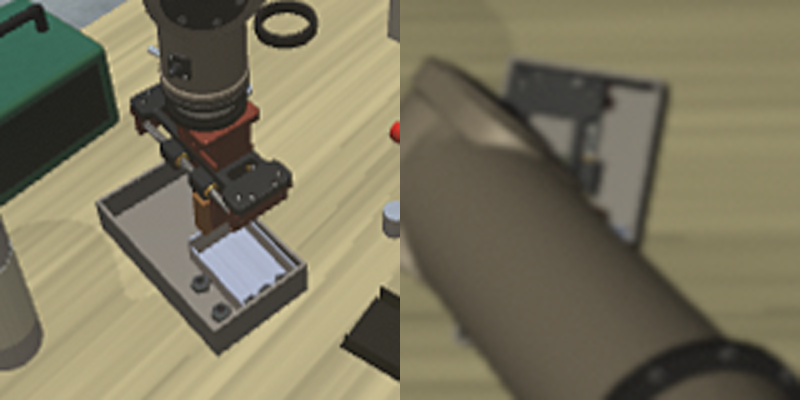

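All three nuts are on the pan near the lip (side crop, about (265,291)), and the other two remain at (200,283) and (220,312). I'm tilting the nose up against the end wall so they slide back.

```bash
python3 -m crank '[[[2.6,-0.4,1],[0.008,0.049,0],1],[[2.6,-0.4,1],[0.008,0.049,0],1],[[2.6,-0.4,1],[0.008,0.049,0],1],[[2.6,-0.4,1],[0.008,0.049,0],1],[[2.6,-0.4,1],[0.008,0.049,0],1],[[2.6,-0.4,2],[0.008,0.049,0],1],[[2.6,-0.4,2],[0.008,0.049,0],1],[[2.6,-0.4,2],[0.008,0.049,0],1],[[0,0,0],[0,0,0],1],[[0,0,0],[0,0,0],1]]'
python3 -m crank '[[[1,0,5],[0.004,0.025,0],1],[[0,0,10],[0.004,0.025,0],1],[[0,0,15],[0,0,0],1],[[0,0,20],[0,0,0],1],[[0,0,20],[0,0,0],1],[[0,0,20],[0,0,0],1],[[0,0,20],[0,0,0],1],[[0,0,10],[0,0,0],1],[[0,0,0],[0,0,0],1]]'
python3 - <<'E'
from h import *
s=get_state();print(s['joints'].round(1))
c=camera('side');a=c['img'][110:330,140:360];w=camera('wrist')['img'][0:400,120:520]
im=np.hstack([cv2.resize(a,(400,400),interpolation=2),w]);cv2.imwrite('pics/s6.png',im[...,::-1])
E
```

```text
clock: 15.4
ee_pos: [0.5772, 0.2459, 0.0761]
tcp_rot: [[0.162, 0.935, -0.315], [0.987, -0.153, 0.053], [0.001, -0.32, -0.948]]
ft_force: [0.6, 1.1, -3.2]
finger_gap: 0.224
gripper_force: 60.0
clock: 16.3
ee_pos: [0.5784, 0.2467, 0.1986]
tcp_rot: [[0.161, 0.919, -0.36], [0.987, -0.149, 0.061], [0.003, -0.365, -0.931]]
ft_force: [0.7, -0.7, -2.9]
finger_gap: 0.219
gripper_force: 60.0
[ -3.   38.9 -31.9  80.5   5.5  81.8 -42.6]
```

View pics/s6.png

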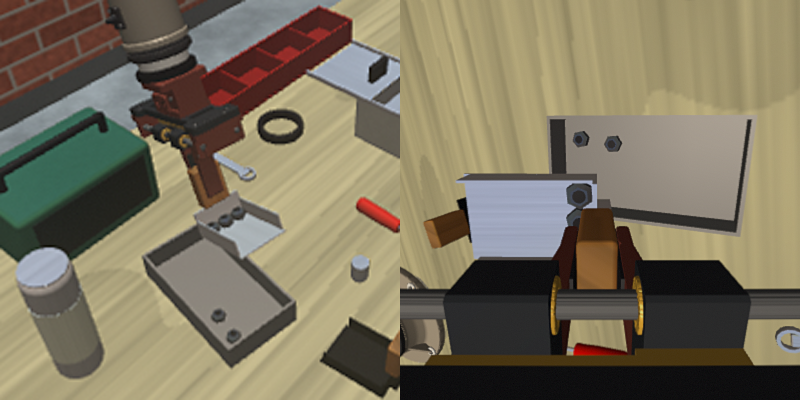

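Side and wrist views both show the nuts at the back of the scoop, three in the side crop around (225,216), and two left in the tray. I'm carrying the scoop to the tank, nose up.

```bash
python3 -m crank '[[[0,-4,8],[0,0,0],1],[[1,-8,8],[0,0,0],1],[[2,-12,8],[0,0,0.01],1],[[2,-16,8],[0,0,0.01],1],[[2,-20,8],[0,0,0.01],1],[[2,-22,4],[0,0,0.01],1],[[2,-24,0],[0,0,0.01],1],[[2,-24,0],[0,0,0.01],1],[[2,-24,0],[0,0,0.01],1],[[2,-24,0],[0,0,0.01],1]]'
python3 -m crank '[[[2,-24,0],[0,0,0.01],1],[[2,-24,0],[0,0,0.01],1],[[2,-24,0],[0,0,0.01],1],[[3,-24,0],[0,0,0.01],1],[[3,-24,0],[0,0,0.01],1],[[3,-24,0],[0,0,0.01],1],[[3,-24,0],[0,0,0.01],1],[[3,-24,0],[0,0,0.01],1],[[3,-24,0],[0,0,0],1],[[3,-24,0],[0,0,0],1]]'
python3 -m crank '[[[3,-22,0],[0,0,0],1],[[3,-20,0],[0,0,0],1],[[2,-16,0],[0,0,0],1],[[2,-12,0],[0,0,0],1],[[2,-8,0],[0,0,0],1],[[0,-4,0],[0,0,0],1],[[0,0,0],[0,0,0],1],[[0,0,0],[0,0,0],1]]'
python3 - <<'E'
from h import *
c=camera('side');P=cloud(c)
m=(P[...,0]>.45)&(P[...,0]<.8)&(P[...,1]>-.32)&(P[...,1]<-.16)
# cover plate near edge and cleaner near edge from top-ish plane
q=P[m&(P[...,2]>.09)&(P[...,2]<.098)]; print('plate x',np.percentile(q[:,0],[1,99]).round(3))
q=P[m&(P[...,2]>.08)&(P[...,2]<.1)&(P[...,0]<.56)]; print('front x',np.percentile(q[:,0],[1,99]).round(3),np.percentile(q[:,1],[1,99]).round(3))
print(get_state()['joints'].round(1))
E
```

```text
clock: 17.4
ee_pos: [0.5954, 0.0654, 0.2412]
tcp_rot: [[0.083, 0.927, -0.366], [0.997, -0.077, 0.031], [0.001, -0.368, -0.93]]
ft_force: [-0.5, 0.9, -1.7]
finger_gap: 0.228
gripper_force: 60.0
clock: 18.4
ee_pos: [0.6217, -0.1745, 0.2412]
tcp_rot: [[0.004, 0.93, -0.368], [1.0, -0.003, 0.002], [0.001, -0.368, -0.93]]
ft_force: [0.5, 0.1, -2.6]
finger_gap: 0.226
gripper_force: 60.0
clock: 19.2
ee_pos: [0.6343, -0.2528, 0.2407]
tcp_rot: [[0.001, 0.93, -0.368], [1.0, -0.001, 0.002], [0.002, -0.368, -0.93]]
ft_force: [0.3, -0.6, -1.7]
finger_gap: 0.227
gripper_force: 60.0
plate x [0.481 0.745]
front x [0.479 0.558] [-0.316 -0.164]
[ 27.3  42.  -24.7  67.   18.2  95.9   3.6]
```

```bash
python3 -m crank '[[[-0.5,1.6,-6],[0,-0.045,0],1],[[-0.5,1.6,-6],[0,-0.045,0],1],[[-0.5,1.6,-6],[0,-0.045,0],1],[[-0.5,1.6,-6],[0,-0.045,0],1],[[-0.5,1.6,-6],[0,-0.045,0],1],[[-0.5,1.6,-6],[0,-0.045,0],1],[[-0.5,1.6,-6],[0,-0.045,0],1],[[-0.5,1.6,-5],[0,-0.045,0],1],[[0,0,0],[0,0,0],1],[[0,0,0],[0,0,0],1]]'
```

```text
clock: 20.25
ee_pos: [0.6299, -0.2408, 0.1941]
tcp_rot: [[0.001, 1.0, -0.018], [1.0, -0.001, 0.002], [0.002, -0.018, -1.0]]
ft_force: [0.5, -0.4, -1.0]
finger_gap: 0.222
gripper_force: 60.0
```

```bash
python3 -m crank '[[[-1.4,0,-0.7],[0,-0.03,0],1],[[-1.5,0,-0.7],[0,-0.03,0],1],[[-1.5,0,-0.7],[0,-0.03,0],1],[[-1.5,0,-0.7],[0,-0.03,0],1],[[-1.5,0,-0.7],[0,-0.03,0],1],[[-2,0,-0.7],[0,-0.03,0],1],[[-2,0,-0.7],[0,-0.03,0],1],[[-2,0,-0.7],[0,-0.03,0],1],[[-2,0,-0.7],[0,-0.03,0],1],[[-2,0,-0.7],[0,-0.03,0],1]]'
python3 -m crank '[[[-2,0,0],[0,-0.03,0],1],[[-2,0,0],[0,-0.03,0],1],[[-2,0,0],[0,-0.03,0],1],[[-2,0,0],[0,-0.03,0],1],[[-2.2,0,0],[0,-0.03,0],1],[[-2.2,0,0.5],[0,-0.03,0],1],[[-2.2,0,1],[0,-0.03,0],1],[[-2.2,0,1],[0,-0.03,0],1],[[-2.2,0,1],[0,-0.03,0],1],[[-2.2,0,1],[0,-0.03,0],1]]'
python3 -m crank '[[[-3,0,0.7],[0,-0.04,0],1],[[-3,0,0.7],[0,-0.04,0],1],[[-3,0,0.7],[0,-0.04,0],1],[[-3,0,0.7],[0,-0.04,0],1],[[-3,0,0.7],[0,-0.04,0],1],[[-3,0,0.7],[0,-0.04,0],1],[[-3,0,0.7],[0,-0.04,0],1],[[-3,0,0.7],[0,-0.04,0],1],[[0,0,0],[0,0,0],1],[[0,0,0],[0,0,0],1]]'
python3 - <<'E'
from h import *
c=camera('side');a=c['img'][60:260,280:480];w=camera('wrist')['img'][0:400,120:520]
im=np.hstack([cv2.resize(a,(400,400),interpolation=2),w]);cv2.imwrite('pics/s7.png',im[...,::-1])
E
```

```text
clock: 21.25
ee_pos: [0.6133, -0.2408, 0.187]
tcp_rot: [[0.0, 0.96, 0.28], [1.0, -0.001, 0.002], [0.003, 0.28, -0.96]]
ft_force: [-0.0, -0.3, -1.8]
finger_gap: 0.225
gripper_force: 60.0
clock: 22.25
ee_pos: [0.5924, -0.2408, 0.1919]
tcp_rot: [[-0.001, 0.834, 0.551], [1.0, -0.001, 0.003], [0.003, 0.551, -0.834]]
ft_force: [-0.1, -0.8, -2.3]
finger_gap: 0.227
gripper_force: 60.0
clock: 23.25
ee_pos: [0.5712, -0.2442, 0.1857]
tcp_rot: [[0.005, 0.719, 0.695], [1.0, -0.002, -0.004], [-0.002, 0.695, -0.719]]
ft_force: [-0.5, 0.2, -1.3]
finger_gap: 0.227
gripper_force: 60.0
```

View pics/s7.png

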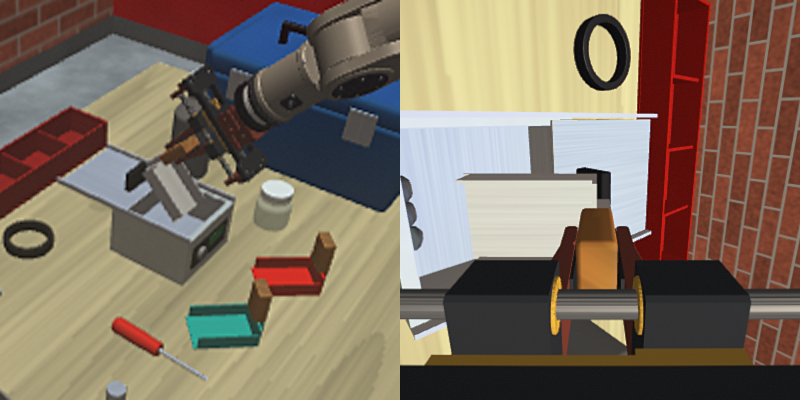

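The wrist view shows the scoop empty and three nuts in the tank against the near wall, at about (408,215). That was my tenth picture, so further checks are numeric. I'm rising and levelling.

```bash
cat > nuts.py <<'E'
from h import *
for n in ('wrist','side','top'):
    c=camera(n);P=cloud(c);hsv=cv2.cvtColor(c['img'],cv2.COLOR_RGB2HSV)
    for nm,b in (('tank',(.485,.62,-.31,-.17,.03,.075)),('tray',(.43,.7,.16,.36,.012,.035))):
        m=(hsv[...,2]<95)&(P[...,0]>b[0])&(P[...,0]<b[1])&(P[...,1]>b[2])&(P[...,1]<b[3])&(P[...,2]>b[4])&(P[...,2]<b[5])
        k,l,st,ce=cv2.connectedComponentsWithStats(m.astype(np.uint8))
        print(n,nm,[(ce[i].round().tolist(),int(st[i,4]),(np.median(P[l==i],0)*1000).round().tolist()) for i in range(1,k) if 8<st[i,4]<900])
print(get_state()['joints'].round(1))
E
python3 nuts.py
python3 -m crank '[[[0,0,8],[0,0.03,0],1],[[1,0,10],[0,0.08,0],1],[[3,1,10],[0,0.1,0],1],[[3,1,10],[0,0.1,0],1],[[3,1,10],[0,0.1,0],1],[[3,1,10],[0,0.1,0],1],[[3,0,8],[0,0.1,0],1],[[3,0,4],[0,0.1,0],1],[[0,0,0],[0,0.06,0],1],[[0,0,0],[0,0,0],1]]'
python3 -m crank '[[[0,0,0],[0,0,0],1],[[0,0,0],[0,0,0],1]]'
python3 nuts.py
```

```text
wrist tank [([131.0, 209.0], 332, [504.0, -239.0, 47.0]), ([141.0, 281.0], 13, [502.0, -306.0, 39.0]), ([162.0, 287.0], 32, [513.0, -306.0, 63.0])]
wrist tray []
side tank [([353.0, 161.0], 46, [619.0, -260.0, 52.0]), ([382.0, 164.0], 91, [530.0, -305.0, 54.0])]
side tray [([258.0, 251.0], 391, [644.0, 219.0, 24.0]), ([264.0, 288.0], 389, [467.0, 315.0, 23.0]), ([260.0, 283.0], 44, [530.0, 301.0, 21.0]), ([268.0, 294.0], 40, [489.0, 313.0, 21.0])]
top tank [([397.0, 223.0], 20, [502.0, -226.0, 48.0])]
top tray [([223.0, 181.0], 137, [653.0, 307.0, 25.0]), ([253.0, 189.0], 48, [607.0, 199.0, 24.0]), ([247.0, 224.0], 56, [502.0, 216.0, 23.0]), ([208.0, 222.0], 52, [510.0, 331.0, 22.0]), ([220.0, 214.0], 30, [534.0, 297.0, 21.0]), ([216.0, 228.0], 30, [493.0, 308.0, 21.0])]
[ 85.8  32.1 -71.3 126.6  92.5  10.6 -59.5]
clock: 24.5
ee_pos: [0.5919, -0.2429, 0.248]
tcp_rot: [[0.001, 0.999, 0.052], [1.0, -0.0, -0.016], [-0.016, 0.052, -0.999]]
ft_force: [-0.3, -0.7, -1.7]
finger_gap: 0.225
gripper_force: 60.0
clock: 24.7
ee_pos: [0.5892, -0.2447, 0.2473]
tcp_rot: [[0.003, 0.999, 0.051], [1.0, -0.002, -0.018], [-0.018, 0.051, -0.999]]
ft_force: [-0.0, -0.3, -1.7]
finger_gap: 0.223
gripper_force: 60.0
wrist tank [([231.0, 152.0], 670, [493.0, -218.0, 49.0])]
wrist tray []
side tank [([369.0, 161.0], 326, [578.0, -305.0, 55.0])]
side tray [([258.0, 251.0], 388, [651.0, 219.0, 24.0]), ([264.0, 287.0], 388, [467.0, 315.0, 23.0]), ([260.0, 283.0], 42, [530.0, 301.0, 21.0]), ([268.0, 294.0], 40, [489.0, 313.0, 21.0])]
top tank [([403.0, 223.0], 45, [502.0, -243.0, 48.0])]
top tray [([219.0, 193.0], 189, [605.0, 315.0, 24.0]), ([250.0, 206.0], 100, [556.0, 207.0, 25.0]), ([220.0, 214.0], 30, [533.0, 296.0, 22.0]), ([216.0, 228.0], 30, [493.0, 307.0, 22.0])]
[ 63.5  38.4 -70.9  92.3  38.9  73.8 -13.4]
```

```bash
python3 -m crank '[[[7,12,0],[0.018,0.051,0],1],[[7,20,0],[0,0,-0.04],1],[[7,24,0],[0,0,-0.04],1],[[7,25,0],[0,0,-0.04],1],[[7,25,0],[0,0,-0.04],1],[[7,25,0],[0,0,-0.04],1],[[7,25,0],[0,0,-0.04],1],[[7,25,0],[0,0,-0.04],1],[[7,25,0],[0,0,-0.04],1],[[7,18,0],[0,0,-0.04],1]]'
python3 -m crank '[[[0,0,0],[0,0,0],1],[[0,0,0],[0,0,0],1],[[0,0,0],[0,0,0],1]]'
python3 -c "
from station import get_state
print(get_state()['joints'].round(1))"
```

```text
clock: 25.85
ee_pos: [0.6597, -0.019, 0.2478]
tcp_rot: [[0.355, 0.935, 0.0], [0.935, -0.355, 0.001], [0.001, 0.0, -1.0]]
ft_force: [0.4, -0.3, -0.4]
finger_gap: 0.225
gripper_force: 60.0
clock: 26.15
ee_pos: [0.6597, -0.0226, 0.2473]
tcp_rot: [[0.356, 0.934, -0.0], [0.934, -0.356, -0.001], [-0.001, -0.0, -1.0]]
ft_force: [0.2, -1.2, -2.5]
finger_gap: 0.224
gripper_force: 60.0
[ 36.8  38.6 -63.6  86.7  35.1  76.6 -50.8]
```

```bash
python3 -m crank '[[[1,2,-20],[0,0,0],1],[[0,0,-30],[0,0,0],1],[[0,0,-30],[0,0,0],1],[[0,0,-30],[0,0,0],1],[[0,0,-30],[0,0,0],1],[[0,0,-25],[0,0,0],1],[[0,0,-15],[0,0,0],1],[[0,0,-8],[0,0,0],1],[[0,0,0],[0,0,0],1],[[0,0,0],[0,0,0],1]]'
python3 -m crank '[[[0,0,-2],[0,0,0],1],[[0,0,-2],[0,0,0],1],[[0,0,0],[0,0,0],1],[[0,0,0],[0,0,0],1]]'
```

```text
clock: 27.15
ee_pos: [0.6616, -0.0184, 0.0605]
tcp_rot: [[0.355, 0.935, 0.001], [0.935, -0.355, 0.0], [0.001, 0.001, -1.0]]
ft_force: [0.4, 0.5, -0.9]
finger_gap: 0.229
gripper_force: 60.0
clock: 27.55
ee_pos: [0.661, -0.0187, 0.0558]
tcp_rot: [[0.355, 0.935, 0.0], [0.935, -0.355, -0.0], [-0.0, 0.0, -1.0]]
ft_force: [0.2, -0.3, -1.8]
finger_gap: 0.224
gripper_force: 60.0
```

```bash
python3 -m crank '[[[0,0,-1.5],[0,0,0],1],[[0,0,-1.5],[0,0,0],1],[[0,0,-0.5],[0,0,0],1],[[0,0,0],[0,0,0],1]]'
python3 -m crank '[[[0,0,0],[0,0,0],0.9],[[0,0,0],[0,0,0],0.7],[[0,0,0],[0,0,0],0.4],[[0,0,0],[0,0,0],0],[[0,0,0],[0,0,0],0],[[0,0,0],[0,0,0],0],[[0,0,0],[0,0,0],0],[[0,0,0],[0,0,0],0]]'
```

```text
clock: 27.95
ee_pos: [0.6612, -0.0186, 0.0526]
tcp_rot: [[0.355, 0.935, 0.0], [0.935, -0.355, -0.0], [0.0, 0.0, -1.0]]
ft_force: [-0.6, -0.6, 4.4]
finger_gap: 0.222
gripper_force: 60.0
clock: 28.75
ee_pos: [0.6609, -0.0186, 0.0521]
tcp_rot: [[0.355, 0.935, -0.0], [0.935, -0.355, 0.0], [0.0, -0.0, -1.0]]
ft_force: [-0.7, 0.1, 0.9]
finger_gap: 0.811
gripper_force: 0.0
```

Released on contact. I'm rising and checking the scoop, nuts, cover and bystanders numerically.

```bash
python3 -m crank '[[[0,0,5],[0,0,0],0],[[0,0,15],[0,0,0],0],[[0,0,30],[0,0,0],0],[[0,0,35],[0,0,0],0],[[0,0,35],[0,0,0],0],[[0,-10,35],[0,0,0],0],[[-5,-15,30],[0,0,0],0],[[-5,-15,0],[0,0,0],0],[[0,0,0],[0,0,0],0],[[0,0,0],[0,0,0],0]]'
python3 nuts.py; python3 - <<'E'
from h import *
c=camera('wrist');P=cloud(c)*1000
s=get_state();print(s['ee_pos'],s['finger_gap'])
g=np.array([661.3,-20]);U=np.array([.935,-.355]);V=np.array([.355,.935])
a=(P[...,:2]-g)@U;b=(P[...,:2]-g)@V;z=P[...,2]
m=(a>-92)&(a<-15)&(abs(b)<29)&(z<60);q=np.c_[a[m],b[m],np.ones(m.sum())]
co=np.linalg.lstsq(q,z[m],rcond=None)[0];print('pan n',m.sum(),'slopes',co[:2].round(4),'z',np.percentile(z[m],[1,50,99]).round(1))
m=(abs(a)<25)&(abs(b)<40)&(z>80)&(z<105);print('grip',cv2.minAreaRect(P[m][:,:2].astype(np.float32)),np.median(z[m]))
S=camera('side');Q=cloud(S)
m=(Q[...,0]>.6)&(Q[...,0]<.8)&(abs(Q[...,1]+.24)<.03)&(Q[...,2]>.11)&(Q[...,2]<.14);print('cover bar',np.percentile(Q[m],[5,50,95],axis=0).round(3).tolist())
E
```

```text
clock: 29.75
ee_pos: [0.6503, -0.059, 0.2364]
tcp_rot: [[0.356, 0.935, -0.001], [0.935, -0.356, -0.0], [-0.001, -0.001, -1.0]]
ft_force: [0.0, 0.1, -1.2]
finger_gap: 0.999
gripper_force: 0.0
wrist tank []
wrist tray [([88.0, 5.0], 455, [474.0, 221.0, 22.0])]
side tank [([370.0, 161.0], 322, [577.0, -305.0, 55.0])]
side tray [([259.0, 251.0], 384, [642.0, 219.0, 24.0]), ([264.0, 287.0], 392, [467.0, 315.0, 24.0]), ([260.0, 283.0], 41, [530.0, 301.0, 21.0]), ([268.0, 294.0], 39, [489.0, 313.0, 21.0])]
top tank []
top tray [([215.0, 195.0], 165, [594.0, 317.0, 25.0]), ([246.0, 170.0], 25, [666.0, 223.0, 23.0]), ([252.0, 198.0], 78, [581.0, 203.0, 23.0]), ([220.0, 214.0], 30, [534.0, 297.0, 21.0]), ([216.0, 227.0], 31, [494.0, 308.0, 21.0]), ([245.0, 234.0], 25, [473.0, 221.0, 23.0])]
[ 40.5  38.7 -63.6  88.4  35.3  75.3 -48.1]
[ 0.65057099 -0.05759481  0.2362412 ] 0.9994799146304212
pan n 2484 slopes [ 0.0008 -0.0005] z [-0.2  1.6  3.5]
grip ((660.54052734375, -20.483983993530273), (39.182716369628906, 19.445903778076172), 69.43421936035156) 91.40799875539119
cover bar [[0.628, -0.265, 0.113], [0.631, -0.235, 0.126], [0.639, -0.216, 0.132]]
```

Scoop: flat, empty and back in place. The cover is open and two nuts are in the tray. Next, count the nuts in the tank from above.

```bash
python3 -m crank '[[[-15,-24,10],[0,0,0],0],[[-15,-28,10],[0,0,0],0],[[-15,-28,5],[0,0,0],0],[[-15,-28,0],[0,0,0],0],[[-15,-28,0],[0,0,0],0],[[-15,-28,0],[0,0,0],0],[[-15,-24,0],[0,0,0],0],[[-15,-20,0],[0,0,0],0],[[-5,-10,0],[0,0,0],0],[[0,0,0],[0,0,0],0]]'
python3 - <<'E'
from h import *
c=camera('wrist');P=cloud(c)*1000;hsv=cv2.cvtColor(c['img'],cv2.COLOR_RGB2HSV)
m=(P[...,0]>488)&(P[...,0]<612)&(P[...,1]>-308)&(P[...,1]<-172)&(P[...,2]>33)&(P[...,2]<75)&(hsv[...,2]<110)
k,l,st,ce=cv2.connectedComponentsWithStats(m.astype(np.uint8))
for i in range(1,k):
    if st[i,4]>20:
        p=P[l==i];print(ce[i].round(),st[i],np.median(p,0).round(),cv2.minAreaRect(p[:,:2].astype(np.float32)))
ys,xs=np.where(m);
if len(ys):
    print(ys.min(),ys.max(),xs.min(),xs.max())
E
```

```text
clock: 31.0
ee_pos: [0.5255, -0.2779, 0.2617]
tcp_rot: [[0.357, 0.934, -0.001], [0.934, -0.357, 0.0], [-0.0, -0.001, -1.0]]
ft_force: [-0.2, -1.5, -0.5]
finger_gap: 0.997
gripper_force: 0.0
[311. 158.] [ 260   71  129  138 1973] [ 506. -261.   51.] ((552.5033569335938, -241.72677612304688), (129.36392211914062, 118.95086669921875), 89.98250579833984)
71 208 260 388
```

```bash
python3 - <<'E'
from h import *
c=camera('wrist');P=cloud(c)*1000;hsv=cv2.cvtColor(c['img'],cv2.COLOR_RGB2HSV)
R=(P[...,0]>492)&(P[...,0]<600)&(P[...,1]>-303)&(P[...,1]<-177)
f=R&(P[...,2]>37)&(P[...,2]<75)   # anything standing clear of the tank floor and walls
print('floor z',np.median(P[R&(P[...,2]<36)],0).round(1))
for t in (60,75,90,256):
    m=cv2.erode((f&(hsv[...,2]<t)).astype(np.uint8),np.ones((3,3)))
    k,l,st,ce=cv2.connectedComponentsWithStats(m)
    print(t,[(ce[i].round().tolist(),int(st[i,4]),np.median(P[l==i],0).round().tolist(),(P[l==i].max(0)-P[l==i].min(0)).round().tolist()) for i in range(1,k) if st[i,4]>15])
E
```

```text
floor z [ 550.2 -235.2   29.6]
60 []
75 [([278.0, 146.0], 237, [493.0, -229.0, 52.0], [13.0, 82.0, 26.0]), ([285.0, 142.0], 24, [504.0, -221.0, 46.0], [7.0, 14.0, 7.0]), ([299.0, 172.0], 17, [506.0, -263.0, 47.0], [3.0, 12.0, 5.0]), ([293.0, 186.0], 72, [493.0, -275.0, 55.0], [4.0, 38.0, 23.0])]
90 [([281.0, 148.0], 391, [496.0, -229.0, 48.0], [13.0, 82.0, 26.0]), ([295.0, 179.0], 154, [498.0, -267.0, 49.0], [14.0, 42.0, 24.0])]
256 [([281.0, 148.0], 407, [496.0, -229.0, 48.0], [13.0, 82.0, 26.0]), ([295.0, 179.0], 159, [498.0, -267.0, 49.0], [15.0, 42.0, 24.0])]
```

```bash
python3 - <<'E'
from h import *
c=camera('wrist');P=cloud(c)*1000
f=(P[...,0]>497)&(P[...,0]<600)&(P[...,1]>-303)&(P[...,1]<-177)&(P[...,2]>38)&(P[...,2]<75)
k,l,st,ce=cv2.connectedComponentsWithStats(f.astype(np.uint8))
for i in range(1,k):
    if st[i,4]>10: p=P[l==i];print(ce[i].round(),st[i,4],np.median(p,0).round(),p.min(0).round(),p.max(0).round())
y=P[f][:,1];print(np.histogram(y,bins=np.arange(-305,-174,5)))
E
```

```text
[305.  95.] 229 [ 549. -177.   58.] [ 497. -178.   38.] [ 600. -177.   74.]
[287. 152.] 242 [ 502. -234.   47.] [ 497. -254.   38.] [ 507. -214.   51.]
[296. 174.] 117 [ 503. -264.   47.] [ 497. -274.   38.] [ 509. -256.   51.]
(array([  0,   0,   0,   0,   0,   0,  21,  32,  38,  26,  17,  32,  35,
        33,  23,  32,  35,  31,   4,   0,   0,   0,   0,   0,   0, 229]), array([-305, -300, -295, -290, -285, -280, -275, -270, -265, -260, -255,
       -250, -245, -240, -235, -230, -225, -220, -215, -210, -205, -200,
       -195, -190, -185, -180, -175]))
```

The tank holds a 40 mm blob (two touching nuts) and a 20 mm blob (one nut) by its near wall, so three nuts, all below the rim and at rest. Handing in.

```bash
python3 -c "
from station import close_job
print(close_job())"
```

```text
the job is handed in; nothing more can be done
None
```

I handed the job in at about 31 s with the cover fully open, three nuts in the tank, the other two in the tray, and the scoop empty and flat in its old place; no verdict came back, and I did not re-measure the other things on the bench.

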